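# Hang the last horseshoe on the display bar under the shelf

## Task

Take the loose horseshoe out of the wooden stock box and hang it toe up, astride the display bar under the shelf like the one already there, at about the middle of the longer free stretch of the bar. Lay it on the bar gently and feel it bear before you let go, and leave it hanging still. Do not knock the hanging shoe, the rack, the mug, the tin or the clevis.

Things in the scene. Friction and masses are not known exactly. Their poses are not given: they have to be found in the camera images.
- shoe: Loose steel horseshoe, 126 wide, 132 long, 10 thick, web 22, 0.3 to 0.5 kg. Origin: middle of the web at the toe, mid thickness; z from heels to toe, x across, y through its thickness. It stands heels down in the stock box, leaning about 30 degrees from upright on the box's robot-side rim, the last 50 of the toe above the rim; it draws out along its own z.
- shoe_ring (a point): Centre of the half ring that forms the loose shoe's toe, 52 from the toe along the shoe's -z: ring inner radius 41, outer radius 63. Below it the branches run on to the heels, 69 farther, with a mouth 64 wide between them. Hold the toe by its flat faces; fingertips reaching past the ring's inner edge would meet the bar. On the bar, the bar's axis lies 27.5 above this point.
- rack: Fixed rack: two slotted grey uprights, a plywood shelf, and under its front edge a level galvanized pipe bar, 27 diameter. Origin on the counter straight below the middle of the bar; y along the bar, x away from the robot. The bar is clear from y -165 to +165, open in front, below and behind. Its axis is clamped anywhere from 145 to 175 above the counter: not reported, to be felt for or seen.
- shelf_edge (a point): Middle of the shelf's front lower edge, aluminium strip, 300 above the counter and 5 behind the bar's axis. The shelf is 420 wide, 18 thick and reaches 183 back from here, with stock standing on it. A gripper pointing straight down at the bar strikes this edge; one leaning back towards the robot by 35 to 50 degrees clears it.
- hung (a joint): Place along the bar, in m, of a second horseshoe of the same shape that already hangs on it, square to the bar: its y in the rack's frame (0: middle of the bar; between -0.12 and 0.12). It slides along the bar if pushed with about 1.5 N.
- stockbox: Open wooden box, fixed, 66 by 166 and 78 tall, walls and floor 8 thick. Origin: centre of the underside; y along its length, x away from the robot. The loose shoe's heels stand in its far (+x) lower corner.
- mug: Bystander: blue enamel mug with handle, 82 wide, 85 tall. Origin: centre of the underside.
- tin: Bystander: round copper rivet tin, 79 wide, 38 tall. Origin: centre of the underside.
- clevis: Bystander: black iron U clevis with its pin, about 150 long, 108 wide over the pin, 38 tall, lying flat. Origin: on the counter in the middle of the U.
Not all that is in view belongs to the job. Several things have the shape of the shoe; the one meant has the colours described above. Of the things shaped like the stockbox, the wooden one is meant.

How it is judged:
By the outcome, as a careful person would: the job done as asked, in the order asked, and still so for the second after the job is handed in, with the robot touching nothing.
It also fails if it takes over 61 s, if anything falls off the work surface, if the arm or the gripper's body presses on something with over 40 N, if the wrist force passes 120 N, or if a joint passes its speed limit or range.

## Robot

A 6-joint arm with a two-finger parallel gripper is mounted at the origin on the work surface. World frame = base frame: x ahead of the robot, y to its left, z up, the work surface at z = 0. Lengths are in m, angles in rad, forces in N, time in s.
With the tool pointing down it reaches from about 0.3 to 0.875 m from the base axis. Payload 4.2 kg.
Tool frame: the origin (TCP) lies at the very end of the fingers, on their centre line; the grasp point (between the pads) lies 19 mm behind it; z points along the fingers, y is the line along which they close (so a half turn about z gives the same grasp; the last joint's range is limited). The gripper opens to 85 mm and grips with 20 to 120 N. Pads are 22 mm wide; open, the fingers measure 114 mm over their backs; the gripper's body (76 mm by 85 mm) begins 54 mm behind the grasp point. The pads swing forward as they close: fully open they stand 13 mm farther back than shut.
Start: joints at [1.087, 0.32, 1.565, -0, 1.257, -0.02], TCP at [0.257, 0.514, 0.204] pointing down, gripper open.
Joint ranges: [-3.11, 3.11], [-0.84, 2.01], [0.21, 2.61], [-1.34, 4.49], [0.05, 2.63], [-2.56, 2.56]. Speed limits (rad/s): [2.57, 2.57, 3.14, 3.14, 3.14, 3.14].

## Interface

Orientations are given as a rotation vector (axis times angle).
In Python, from rig import status, snapshot, ticket, spotter gives the robot as it stands.
- The arm moves only by the tool send_rows, never from a script. Its argument "targets" is a list of rows, each a list of 2 entries, a list of its own where there are three numbers: the shift along the tool's x, y, z in cm, then the turn about the tool's z in degrees. In form: [[[dx, dy, dz], yaw], ...]. A call has 1 to 20 rows; each row is the pose to reach, as a shift and turn from the pose commanded when the call began, along the tool's axes at that moment; what a row does not reach only later rows make up. A row lasts 1/12 s, in which the tool goes at most 41.7 mm and 7.16 degrees, less where a joint would pass 70% of its speed; a pose out of reach is approached as far as the arm can. A call with a gripper value outside its range is refused whole. "fingers" is the closure, from -1 (fully open) to 1 (shut), set as the call begins (left out, the last holds). The fingers move at their own pace and stop on an object; "newtons" is the grip in N (left out, the last holds). Time passes only in rows, so rows that repeat a pose let the fingers close. It gives the time, the measured TCP pose, the force, the opening and the grip force at its end, in the units of the state.
- status.state(): the state, without advancing time (a new reading comes with each control period).
- snapshot(name): name is "side" or "top"; returns a dict with "img" (480x640x3 uint8, red, green, blue), "z_map" (480x640 float32, m along the optical axis (not along the pixel's ray), 0 where there is no reading), "intrinsics" (3x3 intrinsics, pixels), "k1" (the pictures are not rectified: a ray, as slopes to the right and down, at radius r is drawn at 1 + k1 r^2 times it, then the intrinsics apply), "camera_from_world" (4x4, takes a point from world to camera coordinates). Camera axes: x right, y up, looking along -z (the intrinsics and any distortion apply to the point x, -y, -z); pixel columns grow to the right and rows downward; lengths in m; the calibration is good to about 2 mm. A picture is of the moment at which its call begins.
- ticket.job_done(): hands the job in; it is judged then, once.
Trained networks look in a picture, given as the dict that the camera call returned (one of the last four; its "shot" number tells which), for a name from the list of things; names that differ only in an ending like _2 or _b are one class to them, and where a whole thing is asked for, a point or a joint stands for the part that bears it (a point fixed in the world has none). Each returns a list of dicts, best first, with "p" (0 to 1); they miss things now and then, are a little off and sometimes report something else, mostly with a low value. They report only what shows in the picture. A call takes as long as a camera call. They do not tell look-alikes from the thing itself.
- spotter.find_in(target, picture): "uv" ([column, row] in pixels, amid what is visible of it).
- spotter.spot_point(target, picture): "uv" ([column, row] in pixels: a listed point, or the origin of a listed thing).
The state is a dict: "time_s": time; "joint_pos": joint angles; "qd": joint speeds; "effort": joint torques, N m; "position": TCP position; "orientation": TCP orientation; "contact_force": force on the tool from outside, world axes, zero at the start; "wrist_torque": the same for the moment, N m; "opening": opening from 0.0 (shut) to 1.0 (fully open); "gripper_force": force on a finger pad.
Only numpy, scipy, OpenCV 4.12 (cv2) and the standard library are available. Lean on these libraries where they do the work, as an engineer would, in place of code of your own. Each camera call takes 0.05 s, during which the arm holds its last target. There are 200 camera calls.

## Working session

There is one attempt and no reset: what is moved stays moved. The work goes in short steps, Python scripts to look and compute and a tool call to move; the robot and the scene stay as the last step left them, time stands still between calls to the robot, and variables do not carry over. Pictures are saved under pics/ and viewed, at most 10 in all, crops included, and the job is handed in when it is done.

Besides the shell and the picture viewer there is one more tool, called as name(argument=value, ...) on one line, values as JSON. send_rows: Moves the arm, as the interface text tells. Its arguments: {"type":"object","properties":{"targets":{"type":"array","items":{"type":"array"}},"fingers":{"type":"number"},"newtons":{"type":"number"}},"required":["targets"]}

```bash
ls; mkdir -p pics; cat > h.py <<'E'
import numpy as np, cv2
from scipy.spatial.transform import Rotation as R
from rig import status, snapshot, ticket, spotter
def cloud(s):
    K=np.array(s["intrinsics"]);k1=s["k1"];T=np.linalg.inv(np.array(s["camera_from_world"]))
    v,u=np.mgrid[0:480,0:640].astype(float)
    p=np.stack([u,v],-1).reshape(-1,1,2)
    n=cv2.undistortPointsIter(p,K,np.array([k1,0,0,0.]),None,None,(3,50,1e-9)).reshape(480,640,2)
    z=s["z_map"]
    c=np.stack([n[...,0]*z,-n[...,1]*z,-z,np.ones_like(z)],-1)
    w=(c@T.T)[...,:3]; w[z==0]=np.nan
    return w
def proj(s,P):
    c=np.array(s["camera_from_world"])@np.append(P,1)
    x,y=c[0]/-c[2],-c[1]/-c[2]; f=1+s["k1"]*(x*x+y*y); K=np.array(s["intrinsics"])
    return (K@[x*f,y*f,1])[:2]
def save(s,n): cv2.imwrite(f"pics/{n}.png",s["img"][...,::-1])
E
python3 - <<'E'
from h import *
for n in("side","top"):
    s=snapshot(n);save(s,n+"0");w=cloud(s);np.save(n+"0_w.npy",w);np.save(n+"0_i.npy",s["img"])
    print(n,s["k1"],np.linalg.inv(s["camera_from_world"])[:3].round(3).tolist())
    for t in("shoe","shoe_ring","rack","shelf_edge","hung","stockbox","mug","tin","clevis"):
        for f in(spotter.find_in,spotter.spot_point):
            try:
                for d in f(t,s)[:3]:
                    u=np.array(d["uv"]);q=u.round().astype(int).clip(0,[639,479]);print(t,f.__name__,u.round(),round(d["p"],2),w[q[1],q[0]].round(3))
            except Exception as e: print(t,e)
print(status.state())
E
```

```text
pics
side -0.1344877421556528 [[-0.996, 0.069, -0.063, 0.535], [-0.093, -0.787, 0.61, 0.581], [-0.008, 0.614, 0.79, 0.888]]
shoe call [380. 153.] 0.97 [ 0.505 -0.264  0.108]
shoe call [424. 203.] 0.86 [ 0.394 -0.211  0.009]
shoe call [236. 269.] 0.26 [0.702 0.211 0.318]
shoe call [413. 203.] 0.85 [ 0.42  -0.205  0.012]
shoe call [385. 144.] 0.78 [ 0.496 -0.272  0.128]
shoe_ring call [378. 150.] 0.98 [ 0.509 -0.306  0.078]
shoe_ring call [426. 204.] 0.58 [ 0.39  -0.207  0.01 ]
shoe_ring call [371. 160.] 0.89 [ 0.523 -0.345  0.007]
shoe_ring call [429. 193.] 0.62 [ 0.38  -0.25   0.002]
rack call [234. 274.] 0.69 [0.703 0.219 0.318]
rack call [370. 156.] 0.37 [ 0.526 -0.359  0.007]
shelf_edge call [233. 270.] 0.58 [0.706 0.212 0.317]
shelf_edge call [297. 241.] 0.81 [0.647 0.052 0.18 ]
hung call [332. 248.] 0.92 [0.585 0.052 0.166]
hung it knows: clevis, mug, rack, shelf_edge, shoe, shoe_ring, stockbox, tin
stockbox call [364. 176.] 0.74 [ 0.538 -0.243  0.052]
stockbox call [384. 243.] 0.64 [ 0.484 -0.086  0.009]
stockbox call [379. 151.] 0.35 [ 0.507 -0.273  0.105]
stockbox call [381. 
[... 1921 characters left out ...]
-0.283  0.009]
{'time_s': 1.8, 'joint_pos': array([ 1.08701030e+00,  3.19612188e-01,  1.56450443e+00, -1.51306537e-06,
        1.25739116e+00, -1.99947508e-02]), 'qd': array([ 0.00053447,  0.00227964, -0.00035915, -0.00119026,  0.00133573,
       -0.00071212]), 'effort': array([ 4.36713826e-04, -4.15404117e+01, -2.34419417e+01,  2.91661308e-05,
        3.67020893e-04, -4.75330444e-05]), 'position': array([0.25722732, 0.51427644, 0.20382921]), 'orientation': array([7.22003825e-01, 3.05747824e+00, 1.28547835e-04]), 'contact_force': array([-0.25863606, -0.1896909 ,  0.23063991]), 'wrist_torque': array([ 0.06067919, -0.00757535,  0.02586274]), 'gripper_force': 0.0, 'opening': 0.9987099393543644}
```

View pics/side0.png

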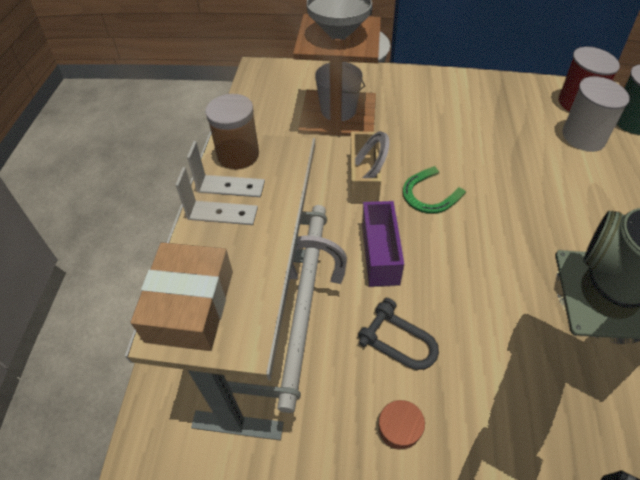

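View pics/top0.png

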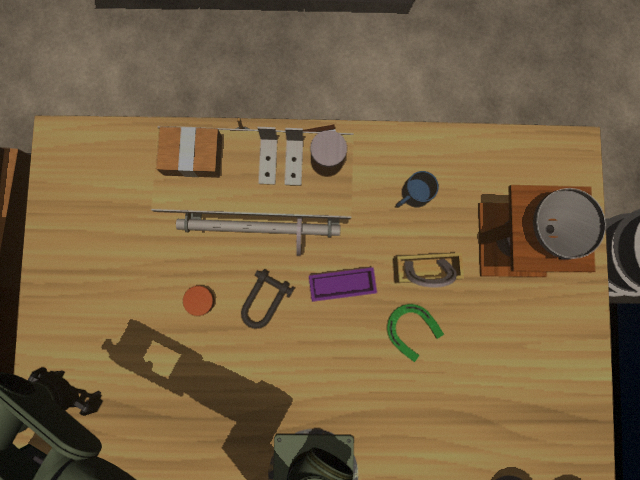

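The side view shows the grey shoe in the wooden box at about (378,152), with a purple box and a green shoe as decoys. The bar runs from (318,212) to (288,400), and the hung shoe is at about (325,250), towards the -y end. The long free stretch is therefore on the +y side. The top view agrees: shoe at (432,272), bar along row 228 from column 180 to 340, hung shoe at column 299.

```bash
python3 - <<'E'
from h import *
for n,box in(("side",(340,120,395,200)),("top",(390,245,465,290))):
    w=np.load(n+"0_w.npy");im=np.load(n+"0_i.npy").astype(int)
    # bar: points in region
    m=(w[...,0]>.5)&(w[...,0]<.68)&(w[...,1]>-.16)&(w[...,1]<.32)&(w[...,2]>.10)&(w[...,2]<.24)
    p=w[m]; print(n,"bar",len(p),np.percentile(p,[1,50,99],axis=0).round(3).tolist())
    for y in np.arange(-.1,.30,.03):
        q=p[abs(p[:,1]-y)<.015]
        if len(q)>5: 
            print(round(y,2),len(q),"x",np.percentile(q[:,0],[5,50,95]).round(3),"z",np.percentile(q[:,2],[5,50,95]).round(3))
    # shelf edge
    m=(w[...,2]>.305)&(w[...,2]<.33); p=w[m]
    for y in np.arange(-.1,.30,.06):
        q=p[abs(p[:,1]-y)<.02]
        if len(q)>5: print("shelf",round(y,2),q[:,0].min().round(3),np.percentile(q[:,0],2).round(3),np.median(q[:,2]).round(3))
    # shoe by colour (low saturation) in box
    u0,v0,u1,v1=box; c=im[v0:v1,u0:u1];ww=w[v0:v1,u0:u1]
    sat=(c.max(-1)-c.min(-1))/(c.max(-1)+1)
    m=(sat<.22)&(c.max(-1)>40)&(ww[...,2]>.03); p=ww[m];print(n,"shoe",len(p),np.nanmin(p,0),np.nanmax(p,0))
    np.save(n+"_shoe.npy",p)
    wood=(sat>.3)&(ww[...,2]>.066)&(ww[...,2]<.09);q=ww[wood];print("rim",len(q),np.percentile(q,[2,50,98],axis=0).round(3).tolist())
P=np.vstack([np.load("side_shoe.npy"),np.load("top_shoe.npy")])
E
cat > crop.py <<'E'
from h import *
a=cv2.resize(np.load("side0_i.npy")[110:210,330:400],None,fx=5,fy=5)
b=cv2.resize(np.load("top0_i.npy")[240:300,385:470],None,fx=5,fy=5)
H=max(a.shape[0],b.shape[0]);o=np.zeros((H,a.shape[1]+b.shape[1],3),np.uint8);o[:a.shape[0],:a.shape[1]]=a;o[:b.shape[0],a.shape[1]:]=b
cv2.imwrite("pics/crop0.png",o[...,::-1])
E
python3 crop.py
```

```text
side bar 3898 [[0.563, -0.043, 0.111], [0.621, 0.134, 0.162], [0.673, 0.319, 0.186]]
-0.04 130 x [0.605 0.618 0.64 ] z [0.155 0.162 0.168]
-0.01 331 x [0.607 0.624 0.647] z [0.139 0.161 0.167]
0.02 115 x [0.608 0.619 0.631] z [0.154 0.162 0.165]
0.05 864 x [0.563 0.599 0.642] z [0.112 0.165 0.186]
0.08 210 x [0.609 0.62  0.633] z [0.155 0.162 0.165]
0.11 229 x [0.61  0.62  0.634] z [0.153 0.162 0.165]
0.14 240 x [0.61  0.621 0.634] z [0.154 0.162 0.165]
0.17 254 x [0.611 0.622 0.635] z [0.154 0.162 0.165]
0.2 271 x [0.612 0.623 0.635] z [0.153 0.162 0.165]
0.23 292 x [0.613 0.623 0.636] z [0.154 0.162 0.165]
0.26 311 x [0.613 0.624 0.637] z [0.155 0.162 0.165]
0.29 320 x [0.614 0.625 0.638] z [0.155 0.162 0.165]
shelf -0.04 0.624 0.625 0.318
shelf 0.02 0.625 0.626 0.318
shelf 0.08 0.626 0.628 0.319
shelf 0.14 0.627 0.629 0.318
shelf 0.2 0.629 0.629 0.318
shelf 0.26 0.63 0.631 0.318
side shoe 631 [ 0.48811539 -0.3636853   0.03035743] [ 0.55612099 -0.22356725  0.12863733]
rim 532 [[0.502, -0.368, 0.066], [0.547, -0.25, 0.077], [0.574, -0.202, 0.081]]
top bar 1908 [[0.566, -0.048, 0.144
[... 327 characters left out ...]
[0.61  0.621 0.634] z [0.15  0.161 0.167]
0.14 132 x [0.61  0.621 0.634] z [0.155 0.161 0.166]
0.17 145 x [0.611 0.621 0.634] z [0.153 0.161 0.167]
0.2 132 x [0.611 0.622 0.635] z [0.154 0.161 0.166]
0.23 143 x [0.611 0.622 0.635] z [0.152 0.162 0.167]
0.26 137 x [0.613 0.624 0.637] z [0.155 0.162 0.167]
0.29 139 x [0.612 0.623 0.636] z [0.154 0.161 0.166]
shelf -0.04 0.624 0.625 0.318
shelf 0.02 0.625 0.626 0.318
shelf 0.08 0.626 0.628 0.319
shelf 0.14 0.627 0.629 0.318
shelf 0.2 0.628 0.631 0.318
shelf 0.26 0.63 0.63 0.318
top shoe 281 [ 0.48825123 -0.35052163  0.0304759 ] [ 0.55442694 -0.22958104  0.13167744]
rim 513 [[0.501, -0.371, 0.067], [0.549, -0.291, 0.078], [0.572, -0.206, 0.085]]
```

View pics/crop0.png

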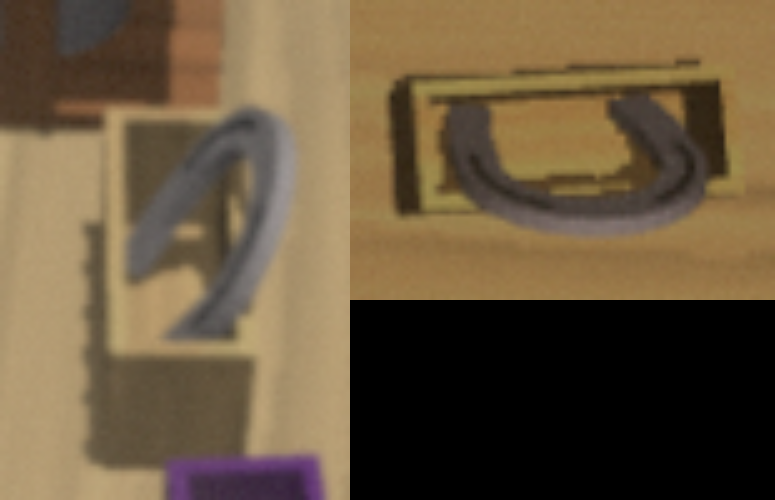

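The crop shows the shoe leaning on the robot-side (-x) rim, heels in the far corner, toe at about x 0.49. The rows only shift and yaw, so the tool stays vertical. My plan:
- Push the toe upright with the robot-side finger.
- Clamp the +y limb about 47 mm off the shoe's centre, so the hand stays in front of the shelf at the bar.
- Thread the shoe over the bar from the front.

Next I fit the geometry.

```bash
cat >> h.py <<'E'
from scipy.optimize import least_squares
a=np.linspace(0,np.pi/2,12)
half=np.c_[52*np.sin(a),52*np.cos(a)-52]; half=np.vstack([half,[43,-121]])/1e3
def sdf(q):
    x=abs(q[:,0]);z=q[:,2];d=np.full(len(q),9.)
    P=np.c_[x,z]
    for A,B in zip(half[:-1],half[1:]):
        t=np.clip(((P-A)@(B-A))/((B-A)@(B-A)),0,1);d=np.minimum(d,np.linalg.norm(P-A-t[:,None]*(B-A),axis=1))
    u=np.c_[d-.011,abs(q[:,1])-.005]
    return np.linalg.norm(np.maximum(u,0),axis=1)+np.minimum(u.max(1),0)
def fit(pts,p0,R0):
    f=lambda v: sdf((pts-v[:3])@(R.from_rotvec(v[3:])*R0).as_matrix())*1e3
    r=least_squares(f,np.r_[p0,0,0,0],loss="soft_l1",x_scale=[.01]*3+[.1]*3)
    return r.x[:3],(R.from_rotvec(r.x[3:])*R0),np.median(abs(f(r.x)))
E
python3 - <<'E'
from h import *
W=[np.load(n+"0_w.npy") for n in("side","top")]
for n in("side","top","both"):
    P=np.vstack([np.load(k+"_shoe.npy") for k in(("side","top") if n=="both" else (n,))])
    z=np.array([-.5,0,.866]);x=np.array([0,1,0]);R0=R.from_matrix(np.c_[x,np.cross(z,x),z])
    # drop floor/shadow points away from leaning plane
    c=np.array([.495,-.29,.118]); P=P[abs((P-c)@np.cross(z,x))<.02]
    t,r,e=fit(P,c,R0);M=r.as_matrix();print(n,len(P),"toe",t.round(4),"x",M[:,0].round(3),"z",M[:,2].round(3),"err",e.round(2),"heelmid",(t-.121*M[:,2]).round(4))
for n,w in zip(("side","top"),W):
    m=(w[...,2]>.072)&(w[...,2]<.084)&(w[...,0]>.49)&(w[...,0]<.59)&(w[...,1]>-.39)&(w[...,1]<-.18)
    q=w[m][:,:2].astype(np.float32); print(n,"rim rect",cv2.minAreaRect(q*1000))
    p=w[(w[...,2]>.31)&(w[...,2]<.325)&(w[...,0]>.6)]; f=p[p[:,0]<.66]
    print("shelf y",np.percentile(p[:,1],[.2,1,99,99.8]).round(3),f[:,1].min(),f[:,1].max())
    p=w[(w[...,0]>.595)&(w[...,0]<.645)&(w[...,1]>.08)&(w[...,1]<.29)&(w[...,2]>.145)&(w[...,2]<.175)]
    g=lambda v:(np.hypot(p[:,0]-v[0]-v[1]*(p[:,1]-.18),p[:,2]-v[2])-.0135)*1e3
    r=least_squares(g,[.622,.02,.152],loss="soft_l1");print("bar x@.18,slope,z",r.x.round(4),np.median(abs(g(r.x))))
    p=w[(w[...,0]>.555)&(w[...,0]<.605)&(w[...,1]>0)&(w[...,1]<.11)&(w[...,2]>.07)&(w[...,2]<.2)]
    print("hung y",np.percentile(p[:,1],[2,50,98]).round(4), "x", p[:,0].min().round(4),"ztop",np.percentile(p[:,2],99).round(4))
    p=w[(w[...,0]>.585)&(w[...,0]<.65)&(w[...,2]>.12)&(w[...,2]<.2)]
    print("bar ends",np.sort(p[(p[:,1]>-.15)&(p[:,1]<.4)][:,1])[[3,-3]])
E
```

```text
side 630 toe [ 0.497  -0.2877  0.1159] x [-0.033  0.998 -0.055] z [-0.511  0.03   0.859] err 0.73 heelmid [ 0.5588 -0.2913  0.0119]
top 281 toe [ 0.4949 -0.2903  0.1175] x [-0.059  0.998 -0.028] z [-0.497 -0.005  0.868] err 0.95 heelmid [ 0.5551 -0.2897  0.0125]
both 911 toe [ 0.4964 -0.2883  0.1166] x [-0.037  0.998 -0.05 ] z [-0.508  0.024  0.861] err 0.94 heelmid [ 0.5578 -0.2912  0.0124]
side rim rect ((538.5885620117188, -286.87921142578125), (65.44210815429688, 170.90745544433594), 3.807053565979004)
shelf y [-0.49  -0.454  0.354  0.356] -0.4667485045585884 0.3567520277059767
bar x@.18,slope,z [0.6241 0.0232 0.1504] 0.6299176189751877
hung y [0.0437 0.0528 0.0552] x 0.5578 ztop 0.1838
bar ends [-0.04954111  0.34399439]
top rim rect ((537.3369750976562, -289.1134338378906), (66.07073211669922, 165.88888549804688), 4.385865211486816)
shelf y [-0.602 -0.59   0.35   0.354] -0.6042324136198064 0.3559432339829716
bar x@.18,slope,z [0.6235 0.0183 0.1506] 1.2392788245740887
hung y [0.0408 0.0447 0.0495] x 0.5581 ztop 0.1843
bar ends [-0.05276778  0.34090378]
```

```bash
cat >> h.py <<'E'
def go(target,yaw_y=None):
    "cm in tool axes from the measured pose to world target; tool yaw so that tool y is at world angle yaw_y (deg)"
    s=status.state();M=R.from_rotvec(s["orientation"]).as_matrix();d=M.T@(np.array(target)-s["position"])*100
    a=np.degrees(np.arctan2(M[1,1],M[0,1]))
    print("t",s["time_s"],"shift",d.round(2),"yaw",None if yaw_y is None else round(a-yaw_y,2),"now",s["position"].round(4),"y-ang",a.round(2),"tz",M[:,2].round(3),"F",s["contact_force"].round(2),"open",round(s["opening"],3),"gf",s["gripper_force"])
E
python3 -c "
from h import *
go([.518,-.2435,.204],3.5)"
```

```text
t 1.8 shift [-5.722e+01 -5.611e+01 -2.000e-02] yaw 59.93 now [0.2572 0.5143 0.2038] y-ang 63.43 tz [ 0.  0. -1.] F [-0.26 -0.19  0.23] open 0.999 gf 0.0
```

send_rows(targets=[[[-57.2, -56.1, -2], 60], [[-57.2, -56.1, -2], 60], [[-57.2, -56.1, -2], 60], [[-57.2, -56.1, -2], 60], [[-57.2, -56.1, -2], 60], [[-57.2, -56.1, -2], 60], [[-57.2, -56.1, -2], 60], [[-57.2, -56.1, -2], 60], [[-57.2, -56.1, -2], 60], [[-57.2, -56.1, -2], 60], [[-57.2, -56.1, -2], 60], [[-57.2, -56.1, -2], 60], [[-57.2, -56.1, -2], 60], [[-57.2, -56.1, -2], 60], [[-57.2, -56.1, -2], 60], [[-57.2, -56.1, -2], 60], [[-57.2, -56.1, -2], 60], [[-57.2, -56.1, -2], 60], [[-57.2, -56.1, -2], 60], [[-57.2, -56.1, -2], 60]], fingers=-0.4, newtons=20)

```text
time_s: 3.47
position: [0.5194, -0.2491, 0.2234]
orientation: [2.156, 2.28, -0.002]
contact_force: [1.0, -0.1, 0.2]
opening: 0.701
gripper_force: 0.0
```

send_rows(targets=[[[0, 0, 0], 0], [[0, 0, 0], 0], [[0, 0, 0], 0]])

```text
time_s: 3.72
position: [0.5173, -0.242, 0.2237]
orientation: [-2.152, -2.287, -0.0]
contact_force: [0.0, 0.8, -0.2]
opening: 0.697
gripper_force: 0.0
```

```bash
python3 -c "
from h import *
go([.518,-.2435,.083],3.5)"
```

```text
t 3.7167 shift [-0.17  0.07 14.07] yaw -0.03 now [ 0.5173 -0.242   0.2237] y-ang 3.47 tz [-0.001  0.001 -1.   ] F [ 0.04  0.77 -0.18] open 0.697 gf 0.0
```

send_rows(targets=[[[0, 0, 3], 0], [[0, 0, 6], 0], [[0, 0, 8], 0], [[0, 0, 9.5], 0], [[0, 0, 11], 0], [[0, 0, 12], 0], [[0, 0, 13], 0], [[0, 0, 13.6], 0], [[0, 0, 14], 0], [[0, 0, 14], 0], [[0, 0, 14], 0]])

```text
time_s: 4.63
position: [0.5182, -0.2434, 0.0842]
orientation: [2.153, 2.286, 0.001]
contact_force: [0.0, 0.4, 0.2]
opening: 0.7
gripper_force: 0.0
```

```bash
python3 - <<'E'
from h import *
go([.5535,-.2435,.083],3.5)
o=[]
for n,(v0,v1,u0,u1) in(("side",(90,215,310,430)),("top",(220,320,380,500))):
    s=snapshot(n);o.append(cv2.resize(s["img"][v0:v1,u0:u1],(400,400)))
cv2.imwrite("pics/pre.png",np.hstack(o)[...,::-1])
E
```

```text
t 4.6333 shift [-0.22  3.53  0.12] yaw -0.07 now [ 0.5182 -0.2434  0.0842] y-ang 3.43 tz [ 0.001 -0.    -1.   ] F [0.02 0.42 0.21] open 0.7 gf 0.0
```

View pics/pre.png

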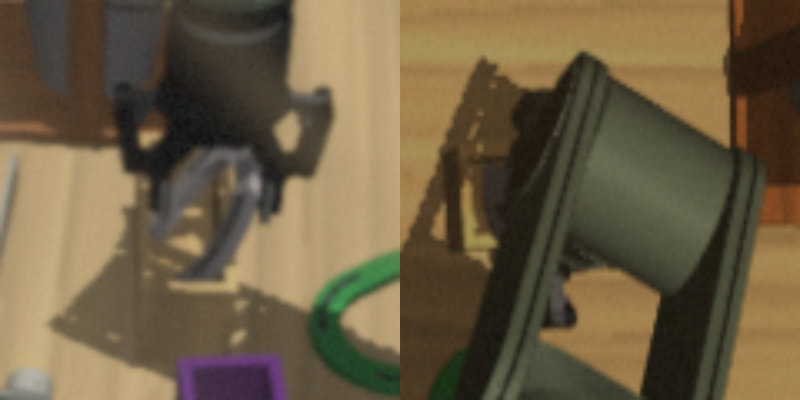

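The fingers straddle the toe: the far one is at about (155,190) in the crop, the robot-side one at about (270,190), and nothing touches. Next I push the shoe upright and close.

send_rows(targets=[[[0, 0.4, 0.1], 0], [[0, 0.8, 0.1], 0], [[0, 1.2, 0.1], 0], [[0, 1.6, 0.1], 0], [[0, 2.0, 0.1], 0], [[0, 2.4, 0.1], 0], [[0, 2.8, 0.1], 0], [[0, 3.2, 0.1], 0], [[0, 3.5, 0.1], 0], [[0, 3.5, 0.1], 0]])

```text
time_s: 5.57
position: [0.5535, -0.2413, 0.0827]
orientation: [2.153, 2.287, 0.0]
contact_force: [1.6, -0.7, -0.3]
opening: 0.701
gripper_force: 0.0
```

send_rows(targets=[[[0, 0, 0], 0], [[0, 0, 0], 0], [[0, 0, 0], 0], [[0, 0, 0], 0]], fingers=0.2, newtons=20)

```text
time_s: 5.9
position: [0.5526, -0.2412, 0.0828]
orientation: [-2.154, -2.287, -0.0]
contact_force: [0.1, 0.1, 0.8]
opening: 0.401
gripper_force: 0.0
```

send_rows(targets=[[[0, 0, 0], 0], [[0, 0, 0], 0], [[0, 0, 0], 0], [[0, 0, 0], 0], [[0, 0, 0], 0], [[0, 0, 0], 0]], fingers=1.0, newtons=20)

```text
time_s: 6.4
position: [0.5528, -0.2412, 0.0828]
orientation: [2.154, 2.287, 0.0]
contact_force: [0.5, -1.0, 0.1]
opening: 0.001
gripper_force: 0.0
```

```bash
python3 - <<'E'
from h import *
go([.5535,-.2435,.2],3.5)
s=snapshot("side")
cv2.imwrite("pics/grip.png",cv2.resize(s["img"][90:215,310:430],(480,500))[...,::-1])
E
```

```text
t 6.4 shift [ -0.23   0.06 -11.72] yaw -0.07 now [ 0.5528 -0.2412  0.0828] y-ang 3.43 tz [ 0.  0. -1.] F [ 0.48 -0.96  0.09] open 0.001 gf 0.0
```

View pics/grip.png

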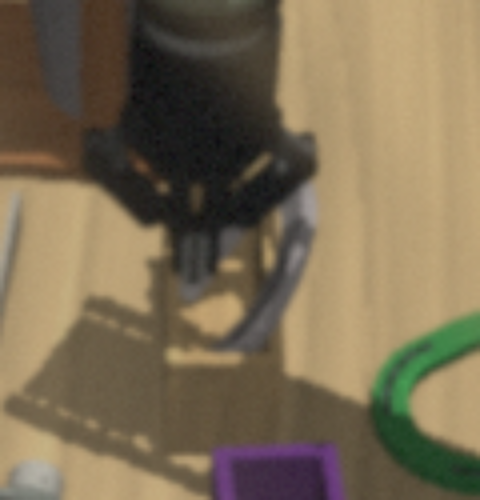

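The fingers shut on nothing. The shoe still leans on the robot side, toe at about (300,200) in the crop, with the shut fingers at (200,250). I'll raise the hand and measure again.

send_rows(targets=[[[0, 0, -2], 0], [[0, 0, -5], 0], [[0, 0, -8], 0], [[3, 0, -11], 0], [[7, 0, -12], 0], [[11, 0, -12], 0], [[14, 0, -12], 0], [[14, 0, -12], 0], [[14, 0, -12], 0]])

```text
time_s: 7.2
position: [0.5443, -0.1003, 0.2031]
orientation: [2.15, 2.29, 0.0]
contact_force: [0.0, -0.2, -0.4]
opening: 0.001
gripper_force: 0.0
```

```bash
cat > shoe.py <<'E'
from h import *
def see(lo=(.45,-.40,.03),hi=(.60,-.19,.19),dump=None):
    out=[]
    for n in("side","top"):
        s=snapshot(n);w=cloud(s);c=s["img"].astype(int);sat=(c.max(-1)-c.min(-1))/(c.max(-1)+1)
        m=(sat<.22)&(c.max(-1)>40)&np.all((w>lo)&(w<hi),-1);out.append(w[m])
        if dump: cv2.imwrite(f"pics/{dump}_{n}.png",s["img"][...,::-1])
    return out
E
python3 - <<'E'
from shoe import *
o=see(dump="re")
z=np.array([-.5,0,.866]);x=np.array([0,1,0]);R0=R.from_matrix(np.c_[x,np.cross(z,x),z])
for P in o+[np.vstack(o)]:
    print(len(P),P.min(0).round(3),P.max(0).round(3))
    t,r,e=fit(P,np.array([.495,-.29,.118]),R0);M=r.as_matrix();print("toe",t.round(4),"x",M[:,0].round(3),"z",M[:,2].round(3),"err",e.round(2),"heelmid",(t-.121*M[:,2]).round(4))
go([.5535,-.2435,.2],3.5)
E
```

```text
296 [ 0.488 -0.341  0.042] [ 0.538 -0.225  0.126]
toe [ 0.4968 -0.2917  0.1171] x [-0.057  0.998  0.005] z [-0.489 -0.032  0.872] err 0.79 heelmid [ 0.5559 -0.2878  0.0116]
290 [ 0.488 -0.353  0.03 ] [ 0.554 -0.251  0.132]
toe [ 0.4955 -0.2935  0.1168] x [-0.077  0.997  0.02 ] z [-0.5   -0.056  0.864] err 0.85 heelmid [ 0.556  -0.2867  0.0122]
586 [ 0.488 -0.353  0.03 ] [ 0.554 -0.225  0.132]
toe [ 0.4958 -0.2918  0.117 ] x [-0.052  0.999  0.003] z [-0.504 -0.029  0.863] err 0.84 heelmid [ 0.5567 -0.2883  0.0125]
t 7.3 shift [-14.17   0.05   0.29] yaw -0.07 now [ 0.5445 -0.1021  0.2028] y-ang 3.43 tz [ 0.    -0.001 -1.   ] F [-0.23 -0.3  -0.02] open -0.004 gf 0.0
```

The shoe is practically unmoved, so the tip must have lost it during the push or while closing. I'll repeat the push in steps with a look in between.

send_rows(targets=[[[-5, -3.5, 0], 0], [[-10, -3.5, 0], 0], [[-14.5, -3.5, 2], 0], [[-14.5, -3.5, 5], 0], [[-14.5, -3.5, 8], 0], [[-14.5, -3.5, 10], 0], [[-14.5, -3.5, 11.5], 0], [[-14.5, -3.5, 12.2], 0], [[-14.5, -3.5, 12.2], 0], [[-14.5, -3.5, 12.2], 0]], fingers=-0.4)

```text
time_s: 8.13
position: [0.5182, -0.2492, 0.081]
orientation: [-2.155, -2.286, 0.0]
contact_force: [-0.3, -0.2, -0.9]
opening: 0.697
gripper_force: 0.4
```

send_rows(targets=[[[0, 0.3, 0], 0], [[0, 0.6, 0], 0], [[0, 0.9, 0], 0], [[0, 1.2, 0], 0], [[0, 1.5, 0], 0], [[0, 1.8, 0], 0], [[0, 2.1, 0], 0], [[0, 2.4, 0], 0], [[0, 2.7, 0], 0], [[0, 3.0, 0], 0], [[0, 3.0, 0], 0]])

```text
time_s: 9.05
position: [0.549, -0.2466, 0.0807]
orientation: [2.153, 2.287, 0.001]
contact_force: [0.5, -0.5, 0.2]
opening: 0.699
gripper_force: 0.2
```

```bash
python3 - <<'E'
from shoe import *
go([.5535,-.247,.083],3.5)
s=snapshot("side")
cv2.imwrite("pics/push.png",cv2.resize(s["img"][90:215,310:430],(480,500))[...,::-1])
w=cloud(s);m=(w[...,0]>.47)&(w[...,0]<.52)&(w[...,1]>-.34)&(w[...,1]<-.20)&(w[...,2]>.085)&(w[...,2]<.14)
print(m.sum(),w[m].mean(0) if m.any() else 0)
E
```

```text
t 9.05 shift [-0.07  0.45 -0.23] yaw -0.06 now [ 0.549  -0.2466  0.0807] y-ang 3.44 tz [ 0.001 -0.    -1.   ] F [ 0.52 -0.45  0.21] open 0.699 gf 0.18226310254249256
44 [ 0.51393516 -0.23896732  0.12873799]
```

View pics/push.png

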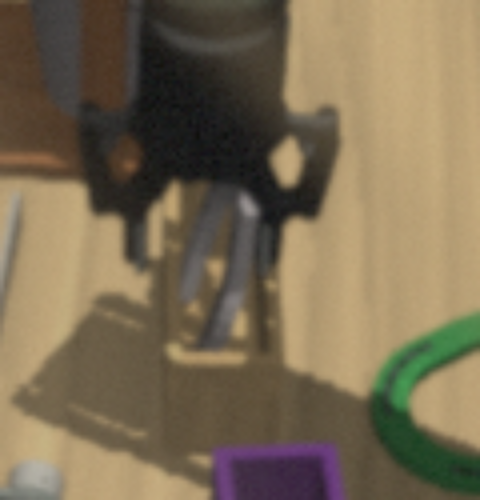

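Now the shoe stands almost upright between the fingers, toe at about (240,195) in the crop. I'll close in small steps.

send_rows(targets=[[[0, 0.3, 0], 0], [[0, 0.5, 0], 0], [[0, 0.5, 0], 0]], fingers=-0.1)

```text
time_s: 9.35
position: [0.5537, -0.2463, 0.0808]
orientation: [2.154, 2.286, 0.001]
contact_force: [-0.7, 0.3, 0.2]
opening: 0.552
gripper_force: 0.0
```

send_rows(targets=[[[0, 0, 0], 0], [[0, 0, 0], 0], [[0, 0, 0], 0]], fingers=0.15)

```text
time_s: 9.6
position: [0.5531, -0.2462, 0.0808]
orientation: [2.154, 2.287, 0.0]
contact_force: [-0.9, 0.7, 0.3]
opening: 0.421
gripper_force: 0.0
```

send_rows(targets=[[[0, 0, 0], 0], [[0, 0, 0], 0], [[0, 0, 0], 0]], fingers=0.4)

```text
time_s: 9.85
position: [0.5531, -0.2463, 0.0808]
orientation: [2.154, 2.287, 0.0]
contact_force: [1.1, -0.4, -1.1]
opening: 0.299
gripper_force: 0.0
```

```bash
python3 - <<'E'
from shoe import *
go([.5535,-.247,.083],3.5)
s=snapshot("side")
cv2.imwrite("pics/push2.png",cv2.resize(s["img"][90:215,310:430],(480,500))[...,::-1])
E
```

```text
t 9.85 shift [-0.08  0.03 -0.22] yaw -0.08 now [ 0.5531 -0.2463  0.0808] y-ang 3.42 tz [ 0.  0. -1.] F [ 1.07 -0.38 -1.12] open 0.299 gf 0.0
```

View pics/push2.png

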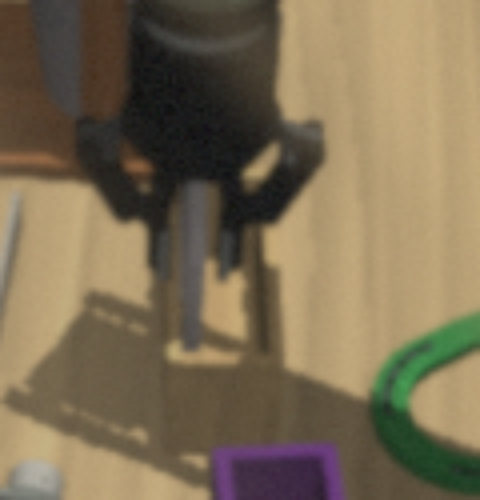

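The shoe is upright between the fingers (column 195 in the crop). Next I close fully and firmly, then lift.

send_rows(targets=[[[0, 0, 0], 0], [[0, 0, 0], 0], [[0, 0, 0], 0], [[0, 0, 0], 0], [[0, 0, 0], 0]], fingers=0.9, newtons=30)

```text
time_s: 10.32
position: [0.5534, -0.2463, 0.0809]
orientation: [2.154, 2.287, 0.001]
contact_force: [1.4, 0.1, 0.4]
opening: 0.109
gripper_force: 33.5
```

send_rows(targets=[[[0, 0, 0], 0], [[0, 0, 0], 0], [[0, 0, 0], 0], [[0, 0, 0], 0]], fingers=1.0, newtons=90)

```text
time_s: 10.65
position: [0.5533, -0.2463, 0.081]
orientation: [2.154, 2.286, 0.001]
contact_force: [0.5, 1.2, 2.3]
opening: 0.089
gripper_force: 89.9
```

send_rows(targets=[[[0, 0, -0.5], 0], [[0, 0, -1.2], 0], [[0, 0, -2.2], 0], [[0, 0, -3.5], 0], [[0, 0, -5], 0], [[0, 0, -7], 0], [[0, 0, -9], 0], [[0, 0, -11], 0], [[0, 0, -13], 0], [[0, 0, -15], 0], [[0, 0, -17], 0], [[0, -2, -18], 0], [[0, -5, -18], 0], [[0, -8, -18], 0], [[0, -11, -18], 0], [[0, -13, -18], 0], [[0, -13, -18], 0], [[0, -13, -18], 0]])

```text
time_s: 12.15
position: [0.4223, -0.254, 0.2617]
orientation: [2.155, 2.285, 0.001]
contact_force: [-0.2, -0.3, -4.1]
opening: 0.087
gripper_force: 89.0
```

```bash
python3 - <<'E'
from shoe import *
go([.42,.18,.26],88.8)
E
```

```text
t 12.15 shift [43.34  2.3   0.16] yaw -85.46 now [ 0.4223 -0.254   0.2617] y-ang 3.34 tz [ 0.001 -0.    -1.   ] F [-0.24 -0.33 -4.06] open 0.087 gf 89.00828324491158
```

send_rows(targets=[[[1, 0, 0], -3], [[3, 0, 0], -7], [[5, 0, 0], -12], [[7.5, 0, 0], -17], [[10, 0, 0], -22], [[12.5, 0, 0], -27], [[15, 0, 0], -32], [[17.5, 0, 0], -37], [[20, 0, 0], -42], [[22.5, 0.5, 0], -47], [[25, 1, 0], -52], [[27.5, 1, 0], -57], [[30, 1.5, 0], -62], [[32.5, 1.5, 0], -67], [[35, 2, 0], -72], [[37.5, 2, 0], -76], [[40, 2.3, 0], -80], [[42, 2.3, 0], -83], [[43, 2.3, 0], -85], [[43.3, 2.3, 0], -85.5]])

```text
time_s: 13.82
position: [0.4206, 0.1814, 0.2608]
orientation: [-0.024, -3.141, -0.0]
contact_force: [0.0, -1.2, -3.6]
opening: 0.089
gripper_force: 89.0
```

send_rows(targets=[[[0, 0, 0], 0], [[0, 0, 0], 0], [[0, 0, 0], 0], [[0, 0, 0], 0]])

```text
time_s: 14.15
position: [0.4205, 0.1786, 0.2609]
orientation: [0.032, 3.141, -0.0]
contact_force: [-0.6, 0.7, -3.4]
opening: 0.092
gripper_force: 89.0
```

```bash
python3 - <<'E'
from shoe import *
go([.42,.18,.26],88.8)
o=see(lo=(.41,.13,.165),hi=(.56,.23,.33),dump="held")
x=np.array([1,.0,0]);z=np.array([0,0,1.]);R0=R.from_matrix(np.c_[x,np.cross(z,x),z])
for P in o+[np.vstack(o)]:
    P=P[P[:,0]>.44]; print(len(P),P.min(0).round(3),P.max(0).round(3))
    t,r,e=fit(P,np.array([.46,.18,.316]),R0);M=r.as_matrix();print("toe",t.round(4),"x",M[:,0].round(3),"z",M[:,2].round(3),"err",e.round(2),"ring",(t-.052*M[:,2]).round(4))
E
```

```text
t 14.15 shift [0.05 0.14 0.09] yaw 0.02 now [0.4205 0.1786 0.2609] y-ang 88.82 tz [ 0. -0. -1.] F [-0.61  0.66 -3.43] open 0.092 gf 89.01808267459273
1348 [0.44  0.173 0.189] [0.526 0.186 0.324]
toe [0.4642 0.1795 0.3109] x [ 1.    -0.015  0.01 ] z [-0.01  -0.007  1.   ] err 0.48 ring [0.4647 0.1798 0.2589]
70 [0.479 0.172 0.285] [0.52  0.182 0.321]
toe [0.4887 0.1768 0.3038] x [ 0.882 -0.042 -0.469] z [0.467 0.203 0.86 ] err 0.91 ring [0.4644 0.1663 0.2591]
1418 [0.44  0.172 0.189] [0.526 0.186 0.324]
toe [0.464  0.1795 0.3108] x [ 1.    -0.015  0.011] z [-0.011 -0.007  1.   ] err 0.5 ring [0.4646 0.1798 0.2588]
```

View pics/held_side.png

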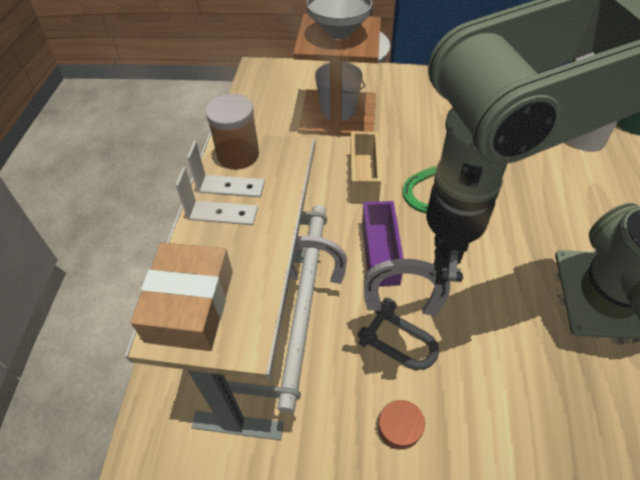

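The held shoe is upright and square to the bar, with the bar at columns 290–318. Before going in I check how far the hand and wrist reach forward (+x) at shelf height.

```bash
python3 - <<'E'
from shoe import *
for n in("side","top"):
    s=snapshot(n);w=cloud(s);T=np.array([.4205,.1800,.2609])
    d=(w-T).reshape(-1,3);d=d[(abs(d[:,1])<.09)&(abs(d[:,0])<.12)]
    for z in np.arange(.06,.30,.02):
        q=d[(d[:,2]>=z)&(d[:,2]<z+.02)]
        if len(q)>8: print(n,z.round(2),len(q),"dx",np.percentile(q[:,0],[0,2,98,100]).round(3),"dy",np.percentile(q[:,1],[2,98]).round(3))
E
```

```text
side 0.06 165 dx [-0.004 -0.001  0.056  0.059] dy [-0.012  0.032]
side 0.08 143 dx [-0.015 -0.014  0.018  0.018] dy [-0.013  0.046]
side 0.1 221 dx [-0.016 -0.013  0.018  0.019] dy [-0.011  0.064]
side 0.12 500 dx [-0.018 -0.017  0.02   0.021] dy [0.013 0.062]
side 0.14 258 dx [-0.028 -0.019  0.032  0.038] dy [0.021 0.041]
side 0.16 675 dx [-0.033 -0.029  0.038  0.038] dy [0.002 0.038]
side 0.18 818 dx [-0.036 -0.03   0.038  0.038] dy [0.003 0.038]
side 0.2 742 dx [-0.036 -0.03   0.037  0.038] dy [-0.004  0.036]
side 0.22 977 dx [-0.035 -0.031  0.037  0.037] dy [-0.001  0.037]
side 0.24 782 dx [-0.031 -0.028  0.035  0.036] dy [0.003 0.039]
side 0.26 1015 dx [-0.031 -0.025  0.035  0.036] dy [0.003 0.047]
side 0.28 653 dx [-0.019 -0.011  0.035  0.038] dy [0.001 0.036]
top 0.08 12 dx [-0.013 -0.012  0.012  0.012] dy [-0.048 -0.031]
top 0.1 56 dx [-0.013 -0.012  0.011  0.012] dy [-0.065 -0.039]
top 0.12 108 dx [-0.013 -0.013  0.01   0.012] dy [-0.063 -0.041]
```

The hand reaches at most 38 mm forward, so it clears the shelf strip by about 11 mm. Threading over the bar in stages.

send_rows(targets=[[[-1.5, 0.1, 1], 0], [[-4, 0.3, 2.1], 0], [[-6, 0.45, 2.1], 0], [[-7.5, 0.45, 2.1], 0], [[-8.5, 0.45, 2.1], 0], [[-9.3, 0.45, 2.1], 0], [[-10, 0.45, 2.1], 0], [[-10.6, 0.45, 2.1], 0], [[-11.2, 0.45, 2.1], 0], [[-11.8, 0.45, 2.1], 0], [[-12.3, 0.45, 2.1], 0], [[-12.8, 0.45, 2.1], 0], [[-12.8, 0.45, 2.1], 0], [[-12.8, 0.45, 2.1], 0]])

```text
time_s: 15.52
position: [0.5484, 0.1817, 0.2397]
orientation: [-0.03, -3.141, -0.0]
contact_force: [0.5, -0.5, -3.8]
opening: 0.09
gripper_force: 89.0
```

```bash
python3 - <<'E'
from shoe import *
go([.558,.18,.237],88.8)
s=snapshot("side");w=cloud(s);c=s["img"].astype(int);sat=(c.max(-1)-c.min(-1))/(c.max(-1)+1)
P=w[(sat<.22)&(c.max(-1)>40)&np.all((w>[.565,.165,.166])&(w<[.66,.195,.296]),-1)]
x=np.array([1,.0,0]);z=np.array([0,0,1.]);R0=R.from_matrix(np.c_[x,np.cross(z,x),z])
t,r,e=fit(P,np.array([.592,.18,.288]),R0);M=r.as_matrix();print(len(P),"ring",(t-.052*M[:,2]).round(4),"x",M[:,0].round(3),"z",M[:,2].round(3),e)
E
```

```text
t 15.5167 shift [-0.96 -0.15  0.27] yaw 0.12 now [0.5484 0.1817 0.2397] y-ang 88.92 tz [-0.001  0.    -1.   ] F [ 0.45 -0.54 -3.76] open 0.09 gf 88.96469481987879
776 ring [0.5923 0.1827 0.2371] x [ 1.    -0.01  -0.005] z [ 0.005 -0.006  1.   ] 0.4399955744519043
```

send_rows(targets=[[[-0.5, 0, 0.1], 0], [[-1, 0, 0.3], 0], [[-1.4, 0, 0.7], 0], [[-1.8, 0, 1.2], 0], [[-2, 0, 1.8], 0], [[-2.3, 0, 2.5], 0], [[-2.6, 0, 3.2], 0], [[-2.9, 0, 4], 0], [[-3.1, 0, 5], 0], [[-3.15, 0, 6], 0], [[-3.15, 0, 7], 0], [[-3.15, 0, 8], 0], [[-3.15, 0, 9], 0], [[-3.15, 0, 9.8], 0], [[-3.15, 0, 10.3], 0], [[-3.15, 0, 10.3], 0], [[-3.15, 0, 10.3], 0]])

```text
time_s: 16.98
position: [0.58, 0.1811, 0.1368]
orientation: [0.029, 3.141, 0.0]
contact_force: [0.9, 0.7, -3.5]
opening: 0.091
gripper_force: 89.0
```

```bash
python3 - <<'E'
from shoe import *
go([.580,.181,.125],88.8)
s=snapshot("side");w=cloud(s);c=s["img"].astype(int);sat=(c.max(-1)-c.min(-1))/(c.max(-1)+1)
save(s,"astride")
P=w[(sat<.22)&(c.max(-1)>40)&np.all((w>[.60,.173,.168])&(w<[.70,.195,.21]),-1)]
x=np.array([1,.0,0]);z=np.array([0,0,1.]);R0=R.from_matrix(np.c_[x,np.cross(z,x),z])
t,r,e=fit(P,np.array([.624,.182,.186]),R0);M=r.as_matrix();print(len(P),"ring",(t-.052*M[:,2]).round(4),"x",M[:,0].round(3),"z",M[:,2].round(3),e)
p=w[(w[...,0]>.595)&(w[...,0]<.645)&(((w[...,1]>.08)&(w[...,1]<.16))|((w[...,1]>.21)&(w[...,1]<.29)))&(w[...,2]>.14)&(w[...,2]<.170)]
g=lambda v:(np.hypot(p[:,0]-v[0]-v[1]*(p[:,1]-.18),p[:,2]-v[2])-.0135)*1e3
r=least_squares(g,[.622,.02,.152],loss="soft_l1");print("bar",r.x.round(4),np.median(abs(g(r.x))),len(p))
E
```

```text
t 16.9833 shift [ 0.   -0.01  1.18] yaw 0.13 now [0.58   0.1811 0.1368] y-ang 88.93 tz [ 0.  0. -1.] F [ 0.86  0.74 -3.54] open 0.091 gf 88.96560007240623
384 ring [0.6236 0.1832 0.1345] x [ 0.998 -0.018  0.055] z [-0.056 -0.019  0.998] 0.5263959969389904
bar [0.624  0.0245 0.1504] 0.6240584554606061 1046
```

View pics/astride.png

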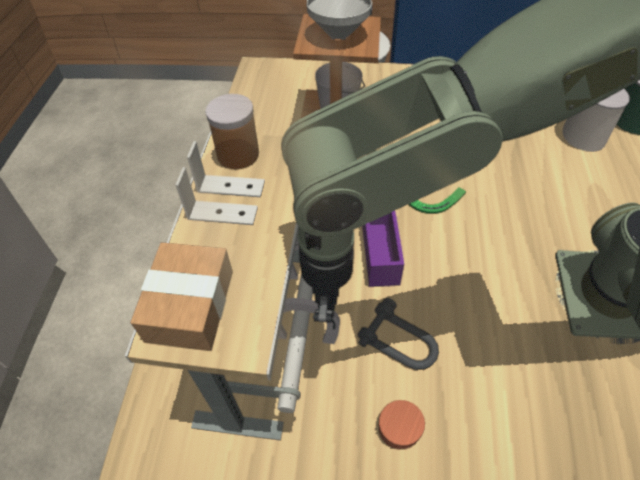

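The shoe is astride the bar at about (305,305), wrist clear of the shelf, about 11 mm to go. Lowering gently to feel it bear.

send_rows(targets=[[[0, 0, 0.2], 0], [[0, 0, 0.4], 0], [[0, 0, 0.6], 0], [[0, 0, 0.75], 0], [[0, 0, 0.85], 0], [[0, 0, 0.85], 0], [[0, 0, 0.85], 0]])

```text
time_s: 17.62
position: [0.5799, 0.1811, 0.1283]
orientation: [-0.029, -3.141, -0.0]
contact_force: [-0.2, 0.6, -4.1]
opening: 0.091
gripper_force: 89.0
```

send_rows(targets=[[[0, 0, 0.05], 0], [[0, 0, 0.1], 0], [[0, 0, 0.1], 0], [[0, 0, 0.1], 0]])

```text
time_s: 17.95
position: [0.58, 0.1811, 0.1273]
orientation: [0.029, 3.141, 0.0]
contact_force: [0.8, -0.4, -3.2]
opening: 0.09
gripper_force: 89.0
```

send_rows(targets=[[[0, 0, 0.05], 0], [[0, 0, 0.1], 0], [[0, 0, 0.1], 0], [[0, 0, 0.1], 0]])

```text
time_s: 18.28
position: [0.5799, 0.1811, 0.1263]
orientation: [-0.029, -3.141, -0.0]
contact_force: [-0.1, -0.7, -3.7]
opening: 0.096
gripper_force: 89.0
```

send_rows(targets=[[[0, 0, 0.05], 0], [[0, 0, 0.05], 0], [[0, 0, 0.05], 0]])

```text
time_s: 18.53
position: [0.58, 0.1811, 0.1258]
orientation: [0.029, 3.141, 0.0]
contact_force: [0.5, 0.3, -3.4]
opening: 0.09
gripper_force: 89.0
```

send_rows(targets=[[[0, 0, 0.05], 0], [[0, 0, 0.05], 0], [[0, 0, 0.05], 0]])

```text
time_s: 18.78
position: [0.5799, 0.1811, 0.1253]
orientation: [-0.029, -3.141, -0.0]
contact_force: [-0.0, 0.1, -4.0]
opening: 0.093
gripper_force: 89.0
```

send_rows(targets=[[[0, 0, 0.05], 0], [[0, 0, 0.05], 0], [[0, 0, 0.05], 0]])

```text
time_s: 19.03
position: [0.58, 0.1811, 0.1251]
orientation: [0.029, 3.141, 0.0]
contact_force: [-0.6, 0.1, -2.6]
opening: 0.093
gripper_force: 89.3
```

send_rows(targets=[[[0, 0, 0.03], 0], [[0, 0, 0.03], 0], [[0, 0, 0.03], 0]])

```text
time_s: 19.28
position: [0.58, 0.1811, 0.1249]
orientation: [0.029, 3.141, 0.0]
contact_force: [-0.8, -0.2, 0.1]
opening: 0.091
gripper_force: 89.6
```

send_rows(targets=[[[0, 0, 0.02], 0], [[0, 0, 0.02], 0], [[0, 0, 0.02], 0]])

```text
time_s: 19.53
position: [0.5801, 0.1811, 0.1248]
orientation: [0.029, 3.141, 0.0]
contact_force: [-2.7, -0.5, 3.1]
opening: 0.09
gripper_force: 89.9
```

It bears: Fz went from -3.7 to +3.1 N. There is some sideways load of -2.7 N, so I'll ease 1.5 mm towards the robot to relax it.

send_rows(targets=[[[0.08, 0, 0], 0], [[0.15, 0, 0], 0], [[0.15, 0, 0], 0], [[0.15, 0, 0], 0]])

```text
time_s: 19.87
position: [0.5798, 0.1812, 0.1248]
orientation: [0.029, 3.138, 0.001]
contact_force: [4.2, -0.9, 1.6]
opening: 0.089
gripper_force: 89.7
```

send_rows(targets=[[[-0.08, 0, 0], 0], [[-0.08, 0, 0], 0], [[-0.08, 0, 0], 0]])

```text
time_s: 20.12
position: [0.5798, 0.1812, 0.1247]
orientation: [0.029, 3.14, 0.001]
contact_force: [1.6, -0.5, 3.0]
opening: 0.092
gripper_force: 90.0
```

send_rows(targets=[[[0, 0, 0], 0], [[0, 0, 0], 0], [[0, 0, 0], 0]], fingers=1.0, newtons=20)

```text
time_s: 20.37
position: [0.5797, 0.1812, 0.1247]
orientation: [0.029, 3.14, 0.001]
contact_force: [2.5, -0.2, 4.0]
opening: 0.09
gripper_force: 90.1
```

send_rows(targets=[[[0, 0, 0], 0], [[0, 0, 0], 0], [[0, 0, 0], 0], [[0, 0, 0], 0]], fingers=0.74)

```text
time_s: 20.7
position: [0.5782, 0.181, 0.1236]
orientation: [-0.029, -3.139, 0.001]
contact_force: [0.4, 0.4, -0.4]
opening: 0.13
gripper_force: 0.0
```

```bash
python3 - <<'E'
from shoe import *
go([.580,.181,.125],88.8)
s=snapshot("side");w=cloud(s);c=s["img"].astype(int);sat=(c.max(-1)-c.min(-1))/(c.max(-1)+1)
P=w[(sat<.22)&(c.max(-1)>40)&np.all((w>[.60,.165,.168])&(w<[.70,.20,.195]),-1)]
print(len(P),np.percentile(P,[1,50,99],axis=0).round(4).tolist())
E
```

```text
t 20.7 shift [-0.18 -0.   -0.14] yaw 0.13 now [0.5782 0.181  0.1236] y-ang 88.93 tz [-0.002 -0.    -1.   ] F [ 0.44  0.4  -0.4 ] open 0.13 gf 0.0
322 [[0.6003, 0.1774, 0.1683], [0.6245, 0.1861, 0.1819], [0.6494, 0.1889, 0.1874]]
```

send_rows(targets=[[[0, 0, 0], 0], [[0, 0, 0], 0], [[0, 0, 0], 0], [[0, 0, 0], 0], [[0, 0, 0], 0], [[0, 0, 0], 0]], fingers=0.3)

```text
time_s: 21.25
position: [0.5793, 0.1811, 0.1244]
orientation: [0.029, 3.141, 0.0]
contact_force: [0.5, 0.4, 0.6]
opening: 0.349
gripper_force: 0.0
```

send_rows(targets=[[[0.5, 0, 0], 0], [[1, 0, 0], 0], [[2, 0, 0], 0], [[3, 0, 0], 0], [[4.5, 0, 0], 0], [[6, 0, 0], 0], [[8, 0, 0], 0], [[10, 0, 0], 0], [[13, 0, -2], 0], [[16, 0, -5], 0], [[18, 0, -8], 0], [[18, 0, -8], 0], [[18, 0, -8], 0], [[18, 0, -8], 0]])

```text
time_s: 22.42
position: [0.3987, 0.1843, 0.2042]
orientation: [0.029, 3.141, 0.0]
contact_force: [0.4, -0.4, 0.5]
opening: 0.35
gripper_force: 0.0
```

```bash
python3 - <<'E'
from shoe import *
go([.580,.181,.125],88.8)
x=np.array([1,.0,0]);z=np.array([0,0,1.]);R0=R.from_matrix(np.c_[x,np.cross(z,x),z])
for k in range(2):
    s=snapshot("side");w=cloud(s);c=s["img"].astype(int);sat=(c.max(-1)-c.min(-1))/(c.max(-1)+1)
    for y in(.183,.048):
        P=w[(sat<.25)&(c.max(-1)>40)&np.all((w>[.54,y-.02,.04])&(w<[.70,y+.02,.20]),-1)]
        P=P[np.hypot(P[:,0]-.6205-.023*y,P[:,2]-.1504)>.019]
        t,r,e=fit(P,np.array([.62,y,.176]),R0);M=r.as_matrix();print(s["shot"],len(P),"ring",(t-.052*M[:,2]).round(4),"x",M[:,0].round(3),"z",M[:,2].round(3),e)
save(s,"final")
E
```

```text
t 22.4167 shift [-18.13  -0.     7.93] yaw 0.15 now [0.3987 0.1843 0.2042] y-ang 88.95 tz [ 0.  0. -1.] F [ 0.38 -0.45  0.49] open 0.35 gf 0.0
17 987 ring [0.624  0.182  0.1231] x [ 0.998 -0.02   0.052] z [-0.052  0.009  0.999] 0.5423971626109143
17 938 ring [0.6212 0.0474 0.1233] x [ 1.    -0.02   0.021] z [-0.021 -0.002  1.   ] 0.6370479770058877
18 995 ring [0.6241 0.1821 0.1231] x [ 0.998 -0.02   0.051] z [-0.051  0.007  0.999] 0.5794230962945772
18 932 ring [0.6213 0.0473 0.1233] x [ 1.   -0.02  0.02] z [-0.02  0.    1.  ] 0.6222736592602219
```

View pics/final.png

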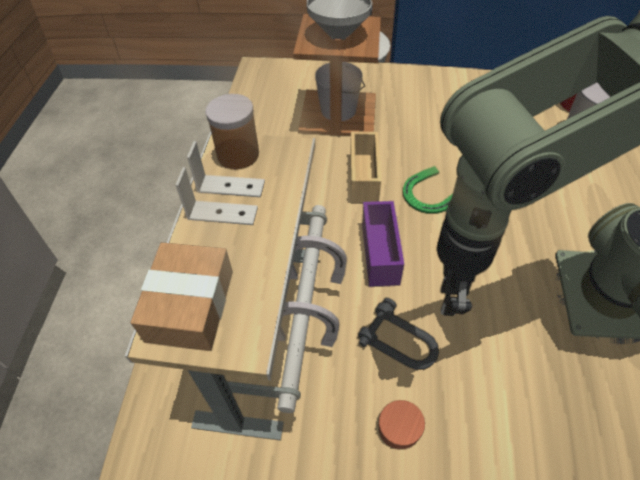

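The shoe hangs astride the bar at about (305,315). The first shoe is still at (320,250), and clevis and tin are undisturbed. I'll let 2 s pass, check it is still, and hand in.

send_rows(targets=[[[0, 0, 0], 0], [[0, 0, 0], 0], [[0, 0, 0], 0], [[0, 0, 0], 0], [[0, 0, 0], 0], [[0, 0, 0], 0], [[0, 0, 0], 0], [[0, 0, 0], 0], [[0, 0, 0], 0], [[0, 0, 0], 0], [[0, 0, 0], 0], [[0, 0, 0], 0], [[0, 0, 0], 0], [[0, 0, 0], 0], [[0, 0, 0], 0], [[0, 0, 0], 0], [[0, 0, 0], 0], [[0, 0, 0], 0], [[0, 0, 0], 0], [[0, 0, 0], 0]])

```text
time_s: 24.18
position: [0.3993, 0.1845, 0.2043]
orientation: [0.029, 3.141, 0.0]
contact_force: [-0.3, 0.0, -0.8]
opening: 0.35
gripper_force: 0.0
```

```bash
python3 - <<'E'
from shoe import *
x=np.array([1,.0,0]);z=np.array([0,0,1.]);R0=R.from_matrix(np.c_[x,np.cross(z,x),z])
v=[]
for k in range(8):
    s=snapshot("side");w=cloud(s);c=s["img"].astype(int);sat=(c.max(-1)-c.min(-1))/(c.max(-1)+1);y=.182
    P=w[(sat<.25)&(c.max(-1)>40)&np.all((w>[.54,y-.02,.04])&(w<[.70,y+.02,.20]),-1)]
    P=P[np.hypot(P[:,0]-.6205-.023*y,P[:,2]-.1504)>.019]
    t,r,e=fit(P,np.array([.62,y,.176]),R0);M=r.as_matrix();v.append(np.r_[t-.052*M[:,2],M[2,0]])
v=np.array(v);print(v.round(4))
if np.ptp(v[:,3])<.02 and np.ptp(v[:,1])<.002: print(ticket.job_done())
E
```

```text
[[0.6242 0.182  0.1229 0.0489]
 [0.624  0.1821 0.123  0.0539]
 [0.624  0.182  0.123  0.0576]
 [0.6241 0.1821 0.1232 0.0529]
 [0.6243 0.182  0.1232 0.0481]
 [0.6243 0.182  0.1232 0.05  ]
 [0.6242 0.182  0.1231 0.0511]
 [0.6242 0.182  0.1231 0.0496]]
the job is handed in; nothing more can be done
None
```

The loose horseshoe hangs toe up and still on the bar, about 3° off plumb, within a few millimetres of the middle of the longer free stretch; the other shoe did not move, and the job is handed in.

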